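# Hold the reference slide in the photometer beam

### The job

Check the photometer: take the reference slide with the round window out of the rack and lower it upright through the slot in the photometer's deck until its window is in line with the two lens tubes. It is fragile, so grip it lightly (about 20 to 35 N, never over 50 N on either finger) and do not force it against the photometer; leave the other slide, the bottle, the beaker and the jar where they are. Finish while still holding the slide still in the beam: it hangs in the gripper, do not let go.

Things in the scene. Friction and masses are not known exactly. Their poses are not given: they have to be found in the camera images.
- round_slide: The slide to use: upright aluminium plate 40 mm wide (own y), 8 thick (x), 100 tall (z), with a 24 mm round glass window, topped by one solid black grip tab 30 wide (y), 12 thick (x), 40 tall; 140 mm tall in all. Origin: centre of the underside. Starts standing in one rack pocket. About 0.1 kg. Symmetric, either face may go either way. If dropped, the tab (thicker than the slot) stops on the deck.
- round_window (a point): Centre of the round window, on the slide's axis 40 mm above its underside.
- square_slide: The other slide in the rack, same sizes and materials, but a square window and a tab of two separate ears with a 10 mm gap between. Origin: centre of its underside. Not to be moved.
- rack: Fixed grey plastic rack, 70 mm (own x) by 160 (own y), 30 tall. Two pockets at y = +37.5 and -37.5 mm, each 11 (x) by 43 (y) mm, floor 8 mm above the bench (22 deep); a slide stands in each, its thickness along rack x. Which slide is in which pocket varies. Origin: centre of the underside.
- photometer: Fixed photometer head, base 130 mm (own x) by 240 (own y). Between two white towers (135 tall, inner faces at y = +65 and -65) an aluminium deck 90 x 90, 12 thick, its top 140 mm above the bench, stands on four posts; under it two black lens tubes (30 diameter) face each other along own y, 28 mm apart. One central slot in the deck. Origin: centre of the underside.
- slot (a point): Centre of the slot's mouth at the deck's top. The slot is 42 mm long along the photometer's x, 10 mm wide along its y (2 mm more than the slide each way), with a 3 mm chamfer round its top edge, straight down through the deck. Nothing stands below it down to the base (20 mm above the bench).
- beam (a point): Point on the axis of the lens tubes midway between them, 35 mm straight below the slot's mouth; the centre of the round window belongs here, the slide's faces looking at the tubes.
- bottle: Bystander: amber bottle with a blue cap, 56 mm diameter, 110 mm tall. Origin: centre of its underside.
- beaker: Bystander: open glass beaker, 68 mm diameter, 85 mm tall. Origin: centre of its underside.
- jar: Bystander: small white jar, 52 mm diameter, 60 mm tall. Origin: centre of its underside.
There are look-alikes about, which are no part of the job. Leave any orange or purple look-alike of the round_slide alone.

How it is judged:
On the way, in this order (a step that is already met when the one before it is completed fails the run):
1. the round-window slide is lifted clear of the rack (height (world z) of round_slide above 0.045 m and contact force between the fingers and round_slide above 3 N), for 0.2 s.
2. its lower end has entered the slot from above (x of round_slide in the frame of slot between -0.004 and 0.004 m and y of round_slide in the frame of slot between -0.004 and 0.004 m and z of round_slide in the frame of slot between -0.06 and -0.006 m), for 0.1 s.
At the end, for the whole second after the job is handed in: Held by the fingers (over 3 N) in the slot: window centre within 6 mm in height and 4 mm sideways of the beam point, upright within 3.4 degrees, square to the tubes within 8.6, under 20 mm/s, under 8 N on the photometer; other slide within 15 mm of its start (x of round_window in the frame of beam between -0.004 and 0.004 m and y of round_window in the frame of beam between -0.004 and 0.004 m and z of round_window in the frame of beam between -0.006 and 0.006 m and angle between round_slide's own z axis and vertical below 0.06 rad and angle between the x axis of round_slide and the y axis of photometer, either way round below 0.15 rad and contact force between the fingers and round_slide above 3 N and contact force between round_slide and photometer below 8 N and linear speed of round_slide below 0.02 m/s and distance of square_slide from where it was at the start of the episode below 0.015 m); the arm keeps its last pose, push and grip.
It fails at once if the slide is squeezed by the two fingers with more than 55 N each, 110 N summed over both (contact force between the fingers and round_slide above 110 N).
It fails at once if the slide is pressed against the photometer with more than 30 N (contact force between round_slide and photometer above 30 N).
It fails at once if the other slide is moved by more than 15 mm (distance of square_slide from where it was at the start of the episode above 0.015 m).
It fails at once if the bottle, beaker or jar is moved by more than 30 mm (distance of any of bottle, beaker, jar from where it was at the start of the episode above 0.03 m).
It also fails if it takes over 48 s, if anything falls off the work surface, if the arm or the gripper's body presses on something with over 40 N, if the wrist force passes 120 N, or if a joint passes its speed limit or range.

### The arm

A 7-joint arm with a two-finger parallel gripper is mounted at the origin on the work surface. World frame = base frame: x ahead of the robot, y to its left, z up, the work surface at z = 0. Lengths are in m, angles in rad, forces in N, time in s.
With the tool pointing down it reaches from about 0.425 to 1.025 m from the base axis. Payload 3.6 kg.
Tool frame: the origin (TCP) lies at the very end of the fingers, on their centre line; the grasp point (between the pads) lies 19 mm behind it; z points along the fingers, y is the line along which they close (so a half turn about z gives the same grasp; the last joint's range is limited). The gripper opens to 85 mm and grips with 20 to 120 N. Pads are 22 mm wide; open, the fingers measure 114 mm over their backs; the gripper's body (76 mm by 85 mm) begins 54 mm behind the grasp point. The pads swing forward as they close: fully open they stand 13 mm farther back than shut.
Start: joints at [1.079, 0.591, 0.048, 1.609, -0.033, 0.943, -0.034], TCP at [0.282, -0.668, 0.231] pointing down, gripper open.
Joint ranges: [-2.69, 2.69], [-0.47, 2.24], [-1.27, 1.36], [0.19, 2.51], [-1.53, 4.68], [0.08, 2.07], [-3.09, 3.09]. Speed limits (rad/s): [2.57, 2.57, 3.14, 3.14, 3.14, 3.14, 3.14].

### API

Orientations are given as a unit quaternion [x, y, z, w].
In Python, from plant import manip, cams, job, models gives the robot as it stands.
- The arm moves only by the tool carry_out, never from a script. Its argument "moves" is text: rows parted by semicolons, each of 7 numbers parted by spaces: the turn, a rotation vector about the world's x, y, z as a fraction of full scale, then the shift along the world's x, y, z as a fraction of full scale, then the opening, from 0 (shut) to 1 (fully open). In form: wx wy wz tx ty tz fingers; .... A call has 1 to 12 rows; each row is the pose to reach, as a shift and turn from the pose commanded when the call began; what a row does not reach only later rows make up. Full scale, the value 1, is 250 mm for a shift and 90 degrees for a turn. A row lasts 1/8 s, in which the tool goes at most 62.5 mm and 10.7 degrees, less where a joint would pass 70% of its speed; a pose out of reach is approached as far as the arm can. A call with a number of a shift or a turn outside -1 to 1 is refused whole. A call with a gripper value outside its range is refused whole. The fingers move at their own pace and stop on an object; the grip force is fixed at half the most. Time passes only in rows, so rows that repeat a pose let the fingers close. It gives the time, the measured TCP pose, the force, the opening and the grip force at its end, in the units of the state.
- manip.get_state(): the state, without advancing time (a new reading comes with each control period).
- cams.snapshot(name): name is "side" or "top" or "wrist"; returns (picture, depth): 480x640x3 uint8, red, green, blue; 480x640 float32, m along the optical axis (not along the pixel's ray), 0 where there is no reading.
- cams.calibration(name): a dict with "fx", "fy", "cx", "cy" (pixels), "xyz" and "rotation" of the camera in the world. Camera axes: x right, y down, z forward; pixel columns grow to the right and rows downward; lengths in m; the calibration is good to about 2 mm. A picture is of the moment at which its call begins: read the wrist's pose just before it. calibration takes no time and is no camera call; for the wrist camera it gives the pose at the moment of the call.
- job.sign_off(): hands the job in; it is judged then, once.
Trained networks look in the newest picture that a camera, given by its name, has taken for a name from the list of things; names that differ only in an ending like _2 or _b are one class to them, and where a whole thing is asked for, a point or a joint stands for the part that bears it (a point fixed in the world has none). Each returns a list of dicts, best first, with "conf" (0 to 1); they miss things now and then, are a little off and sometimes report something else, mostly with a low value. They report only what shows in the picture. A call takes as long as a camera call. They do not tell look-alikes from the thing itself.
- models.look_for(thing, camera): "rect" ([left, top, width, height] in pixels, round what is visible of it).
- models.silhouettes(thing, camera): "mask" (480x640 bool, what is visible of it) and "rect" ([left, top, width, height] in pixels, round what is visible of it).
- models.tip_of(thing, camera): "centre" ([row, column] in pixels: a listed point, or the origin of a listed thing).
The state is a dict: "clock": time; "joints": joint angles; "qvel": joint speeds; "joint_efforts": joint torques, N m; "tool_pos": TCP position; "ee_rot": TCP orientation; "ft_force": force on the tool from outside, world axes, zero at the start; "wrist_torque": the same for the moment, N m; "finger_gap": opening from 0.0 (shut) to 1.0 (fully open); "grip_force": force on a finger pad.
Only numpy, scipy, OpenCV 4.12 (cv2) and the standard library are available. Lean on these libraries where they do the work, as an engineer would, in place of code of your own. Each camera call takes 0.05 s, during which the arm holds its last target. There are 200 camera calls.

## Working session

There is one attempt and no reset: what is moved stays moved. The work goes in short steps, Python scripts to look and compute and a tool call to move; the robot and the scene stay as the last step left them, time stands still between calls to the robot, and variables do not carry over. Pictures are saved under pics/ and viewed, at most 10 in all, crops included, and the job is handed in when it is done.

Besides the shell and the picture viewer there is one more tool, called after "Call:" as name(argument=value, ...), one argument or row to a line, values as JSON. carry_out: Moves the arm, as the interface text tells. Shift numbers are shares of 250 mm and turn numbers shares of 90 degrees, none past 1 either way. Its arguments: {"type":"object","properties":{"moves":{"type":"string"}},"required":["moves"]}

```bash
mkdir -p pics; cat > h.py <<'E'
from plant import manip,cams,job,models
import numpy as np,cv2
def cal(n):
    c=cams.calibration(n);R=np.array(c["rotation"],float)
    if R.shape!=(3,3):
        from scipy.spatial.transform import Rotation as Ro
        R=Ro.from_quat(R.ravel()).as_matrix() if R.size==4 else R.reshape(3,3)
    return c,R,np.array(c["xyz"])
def pts(n,d):
    c,R,t=cal(n);v,u=np.mgrid[:480,:640]
    P=np.dstack([(u-c["cx"])/c["fx"]*d,(v-c["cy"])/c["fy"]*d,d])@R.T+t
    P[d<=0]=np.nan
    return P
def save(n,im): cv2.imwrite(f"pics/{n}.png",im[...,::-1])
E
python3 - <<'E'
from h import *
ims=[]
for n in("side","top"):
    im,d=cams.snapshot(n);np.savez(f"{n}0.npz",im=im,d=d);save(n+"0",im)
    P=pts(n,d)
    for t in("round_slide","square_slide","rack","photometer","bottle","beaker","jar"):
        for r in models.silhouettes(t,n)[:3]:
            if r["conf"]>.2: print(n,t,round(r["conf"],2),r["rect"],np.nanmedian(P[r["mask"]],0).round(3),np.nanpercentile(P[r["mask"]][:,2],98).round(3))
    print(cams.calibration(n))
E
```

```text
side round_slide 0.81 [222.8, 126.4, 14.8, 53.1] [0.489 0.393 0.072] 0.141
side round_slide 0.77 [239.8, 145.5, 12.1, 47.1] [0.514 0.288 0.096] 0.15
side round_slide 0.59 [194.1, 163.7, 14.4, 52.5] [0.409 0.25  0.077] 0.141
side square_slide 0.96 [254.1, 159.3, 13.4, 53.4] [0.528 0.213 0.1  ] 0.149
side rack 0.75 [228.9, 179.7, 51.8, 47.0] [0.514 0.223 0.029] 0.034
side photometer 0.59 [247.4, 271.9, 100.9, 176.2] [ 0.498 -0.269  0.126] 0.142
side bottle 0.92 [362.8, 203.6, 27.4, 51.3] [0.741 0.042 0.064] 0.111
side bottle 0.56 [318.9, 165.4, 30.9, 46.2] [0.699 0.22  0.059] 0.086
side beaker 0.82 [320.0, 167.0, 29.6, 44.9] [0.699 0.22  0.059] 0.086
side jar 0.64 [413.6, 359.6, 34.0, 46.8] [ 0.713 -0.317  0.053] 0.063
{'fx': 580.9610847768652, 'fy': 580.9610847768652, 'cx': 305.97046877112524, 'cy': 241.32048588372854, 'xyz': array([ 0.38420994, -0.81740074,  0.82734289]), 'rotation': array([ 0.9026224 , -0.10286689,  0.05174195, -0.41474568])}
top round_slide 0.89 [148.4, 282.9, 40.3, 16.2] [0.515 0.294 0.114] 0.151
top round_slide 0.85 [96.4, 296.5, 44.3, 19.5] [0.489 0.395 0.093] 0.143
top round_slide 0.64 [179.8, 339.8, 35.0, 15.6] [0.411 0.254 0.102] 0.143
top square_slide 0.57 [194.3, 269.4, 36.3, 16.5] [0.528 0.222 0.109] 0.151
top photometer 0.89 [376.2, 238.8, 148.2, 74.6] [ 0.501 -0.211  0.135] 0.142
top bottle 0.68 [276.2, 153.1, 30.0, 37.0] [0.736 0.061 0.077] 0.112
top bottle 0.65 [150.3, 283.9, 41.6, 12.5] [0.514 0.294 0.112] 0.151
top beaker 0.58 [184.0, 173.8, 41.6, 40.7] [0.711 0.245 0.048] 0.088
top jar 0.81 [448.2, 158.2, 32.7, 29.1] [ 0.715 -0.296  0.058] 0.063
{'fx': 433.2438897062476, 'fy': 433.2438897062476, 'cx': 311.67696459150443, 'cy': 233.23365430913066, 'xyz': array([0.43553051, 0.04072993, 0.90452753]), 'rotation': array([-0.67888033,  0.72717597, -0.07435783,  0.06933624])}
```

```bash
python3 - <<'E'
from h import *
a=np.load("side0.npz");b=np.load("top0.npz")
A=cv2.resize(a["im"][110:460,180:460],None,fx=1.6,fy=1.6)
B=cv2.resize(b["im"][140:370,80:540],None,fx=1.0,fy=1.0)
save("a",cv2.resize(a["im"][115:240,180:300],None,fx=4.7,fy=4.7,interpolation=cv2.INTER_CUBIC));save("b",cv2.resize(B,None,fx=1.7,fy=1.7,interpolation=cv2.INTER_CUBIC))
# tops
P=pts("top",b["d"])
def rect(m,name):
    q=P[m][:,:2].astype(np.float32);r=cv2.minAreaRect(q*1000);print(name,len(q),q.mean(0).round(4),np.array(r[0]).round(1),np.array(r[1]).round(1),round(r[2],1),np.median(P[m][:,2]).round(4))
x,y,z=P[...,0],P[...,1],P[...,2]
for n,c in(("r",(.515,.294)),("s",(.528,.222))):
    rect((abs(x-c[0])<.03)&(abs(y-c[1])<.034)&(z>.138),n)
rect((abs(x-.5)<.15)&(abs(y+.21)<.052)&(z>.135)&(z<.147),"deck")
rect((abs(x-.5)<.15)&(abs(y+.21)<.15)&(z>.12)&(z<.16),"deck+towers")
rect((abs(x-.5)<.05)&(abs(y+.21)<.05)&(z<.13),"slot?")
rect((abs(x-.52)<.1)&(abs(y-.26)<.1)&(z>.024)&(z<.036),"rack")
print(P[(abs(x-.5)<.15)&(abs(y+.21)<.15)&(z>.12)].shape)
E
```

```text
r 145 [0.5159 0.2983] [516.2 299.4] [12.3 30. ] 10.9 0.1489
s 101 [0.5297 0.225 ] [530.1 225.5] [12.2 29.8] 10.6 0.1485
deck 2320 [ 0.5084 -0.2191] [ 509.2 -219.7] [85.1 90.3] 89.4 0.1403
deck+towers 5969 [ 0.5081 -0.2218] [ 508.9 -222.5] [229.9  99.8] 89.5 0.1366
slot? 967 [ 0.4874 -0.201 ] [ 499.9 -210.1] [ 99.5 100. ] 89.8 0.0216
rack 2176 [0.52   0.2585] [491.9 257.3] [134.2 160.5] 10.5 0.0311
(5969, 3)
```

View pics/a.png

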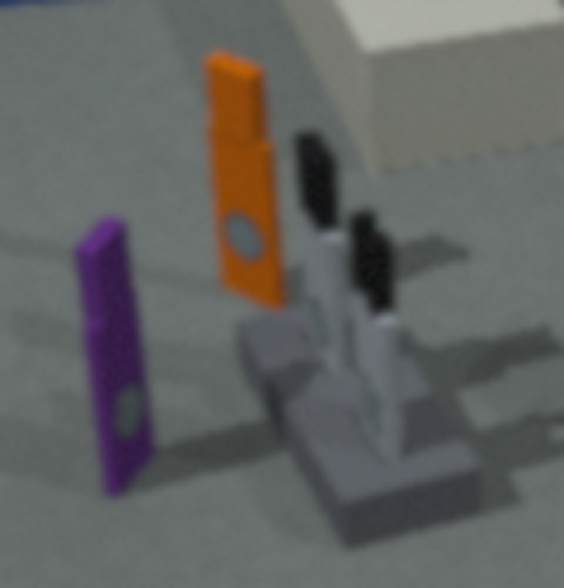

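View pics/b.png

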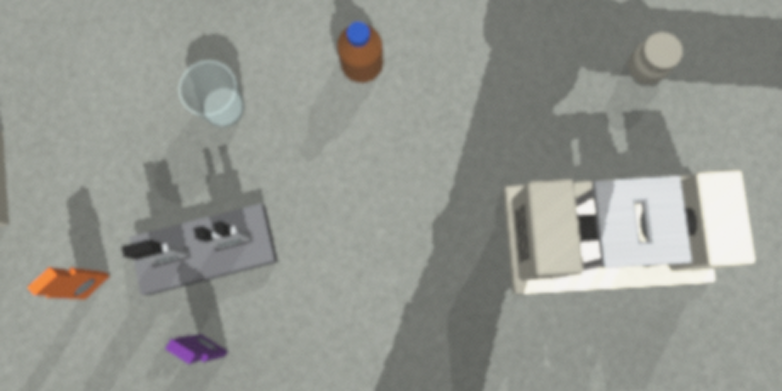

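The top view shows the solid tab on the left slide, at (0.516, 0.299) with yaw about 10.6°. The split-ear slide is the right-hand one. Orange and purple are look-alikes.

```bash
python3 - <<'E'
from h import *
from scipy.spatial.transform import Rotation as Ro
s=manip.get_state();print(s)
print(Ro.from_quat(s["ee_rot"]).as_matrix().round(3));c,R,t=cal("wrist");print(R.round(3),t.round(3),c["fx"])
E
```

```text
{'clock': 0.8, 'joints': array([ 1.07846647,  0.59114   ,  0.04840627,  1.60848624, -0.03331922,
        0.94270485, -0.03369814]), 'qvel': array([ 0.00078586,  0.00020381, -0.00199176,  0.00080626,  0.00133828,
        0.00091201,  0.00079976]), 'joint_efforts': array([-7.37490427e-04, -5.48554730e+01,  1.54584434e+00, -1.98523235e+01,
        9.37676610e-03,  1.33911140e-03,  1.30943900e-05]), 'tool_pos': array([ 0.28155646, -0.6681096 ,  0.2313511 ]), 'ee_rot': array([9.80180788e-01, 1.98105079e-01, 2.95241937e-06, 3.42305961e-05]), 'ft_force': array([-0.15009677, -0.94266012, -0.27856262]), 'wrist_torque': array([0.00985748, 0.03605855, 0.04631736]), 'grip_force': 0.0, 'finger_gap': 0.9984511411458492}
[[ 0.922  0.388  0.   ]
 [ 0.388 -0.922 -0.   ]
 [-0.     0.    -1.   ]]
[[ 0.389 -0.884 -0.258]
 [-0.921 -0.373 -0.112]
 [ 0.003  0.281 -0.96 ]] [ 0.348 -0.639  0.373] 393.2400927133152
```

Call:
carry_out(
  moves="0 0 0 0.23 0.45 0.14 1;0 0 0 0.455 0.89 0.276 1;0 0 0 0.455 0.89 0.276 1;0 0 0 0.455 0.89 0.276 1;0 0 0 0.455 0.89 0.276 1",
)

```text
clock: 1.42
tool_pos: [0.3994, -0.4408, 0.3019]
ee_rot: [0.979, 0.202, 0.002, 0.0]
ft_force: [0.2, -0.8, -0.2]
finger_gap: 1.002
grip_force: 0.0
```

Call:
carry_out(
  moves="0 0 0 0.23 0.45 0.14 1;0 0 0 0.455 0.89 0.276 1;0 0 0 0.455 0.89 0.276 1;0 0 0 0.455 0.89 0.276 1;0 0 0 0.455 0.89 0.276 1;0 0 0 0.455 0.89 0.276 1;0 0 0 0.455 0.89 0.276 1",
)

```text
clock: 2.3
tool_pos: [0.5076, -0.2256, 0.3686]
ee_rot: [0.981, 0.196, -0.001, 0.0]
ft_force: [-0.0, 0.2, -1.3]
finger_gap: 0.995
grip_force: 0.0
```

```bash
python3 - <<'E'
from h import *
im,d=cams.snapshot("wrist");P=pts("wrist",d);np.savez("w1.npz",im=im,d=d,P=P);save("w1",im)
print(manip.get_state()["tool_pos"])
x,y,z=P[...,0],P[...,1],P[...,2]
def rect(m,name):
    q=P[m][:,:2].astype(np.float32);r=cv2.minAreaRect(q*1000);print(name,len(q),q.mean(0).round(4),np.array(r[0]).round(1),np.array(r[1]).round(1),round(r[2],1),np.median(P[m][:,2]).round(4))
rect((abs(x-.509)<.1)&(abs(y+.2225)<.045+.012)&(abs(z-.14)<.003),"deck")
rect((abs(x-.509)<.03)&(abs(y+.2225)<.02)&(z<.13),"slot")
for t in("slot","beam"):
    for r in models.tip_of(t,"wrist")[:2]:
        v,u=r["centre"]; c,R,tt=cal("wrist");dr=R@[(u-c["cx"])/c["fx"],(v-c["cy"])/c["fy"],1]
        print(t,r,tt+dr*(.14-tt[2])/dr[2])
E
```

```text
[ 0.50761793 -0.22557686  0.36861899]
deck 8196 [ 0.5114 -0.2219] [ 509.7 -222.6] [90.2 90.6] 89.5 0.1391
slot 309 [ 0.4984 -0.23  ] [ 503.2 -227.4] [18.3 48. ] 89.1 0.0192
slot {'centre': [197.1, 321.7], 'conf': 0.85} [ 0.51435379 -0.22190283  0.14      ]
slot {'centre': [179.2, 321.0], 'conf': 0.46} [ 0.52973053 -0.21477344  0.14      ]
beam {'centre': [194.2, 322.3], 'conf': 0.7} [ 0.51738251 -0.22098375  0.14      ]
beam {'centre': [41.9, 454.6], 'conf': 0.32} [ 0.68186439 -0.27473353  0.14      ]
```

View pics/w1.png

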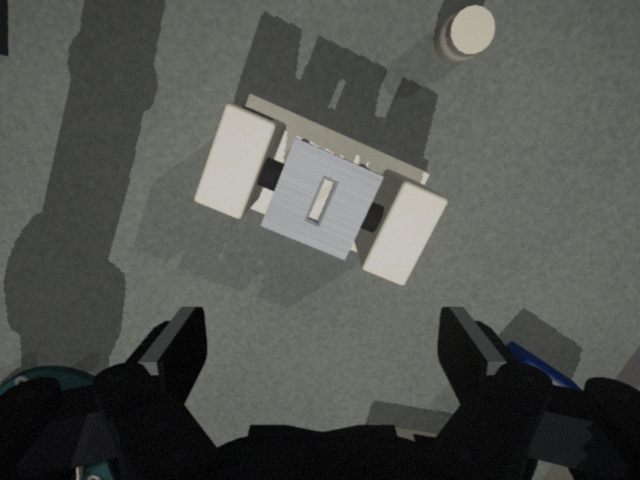

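The wrist view shows the slot centred near pixel (322, 201), in line with the deck. The photometer's yaw is about -0.5°. Next I move over the rack.

Call:
carry_out(
  moves="0 0 0.11 0 0.25 0 1;0 0 0.22 0 0.5 0 1;0 0 0.33 0 0.75 0 1;0 0 0.43 0 1 0 1;0 0 0.43 0 1 0 1;0 0 0.43 0 1 0 1",
)

```text
clock: 3.2
tool_pos: [0.509, 0.0256, 0.3691]
ee_rot: [0.86, 0.511, -0.0, 0.0]
ft_force: [0.5, -0.3, -0.2]
finger_gap: 0.995
grip_force: 0.0
```

Call:
carry_out(
  moves="0 0 0.11 0 0.25 0 1;0 0 0.22 0.02 0.5 -0.1 1;0 0 0.33 0.03 0.75 -0.2 1;0 0 0.434 0.03 1 -0.44 1;0 0 0.434 0.03 1 -0.44 1;0 0 0.434 0.03 1 -0.44 1;0 0 0.434 0.03 1 -0.44 1;0 0 0.434 0.03 1 -0.44 1;0 0 0.434 0.03 1 -0.44 1",
)

```text
clock: 4.32
tool_pos: [0.5174, 0.2757, 0.2603]
ee_rot: [0.64, 0.769, 0.001, 0.001]
ft_force: [-0.7, 0.2, 0.2]
finger_gap: 0.994
grip_force: 0.0
```

```bash
python3 - <<'E'
from h import *
from scipy.spatial.transform import Rotation as Ro
im,d=cams.snapshot("wrist");P=pts("wrist",d);np.savez("w2.npz",im=im,d=d,P=P);save("w2",im)
s=manip.get_state();M=Ro.from_quat(s["ee_rot"]).as_matrix();print(s["tool_pos"],"yaw y",np.degrees(np.arctan2(M[1,1],M[0,1])),M[:,2].round(4),s["joints"].round(2))
x,y,z=P[...,0],P[...,1],P[...,2]
def rect(P,m,name):
    q=P[m][:,:2].astype(np.float32);r=cv2.minAreaRect(q*1000);print(name,len(q),q.mean(0).round(4),np.array(r[0]).round(1),np.array(r[1]).round(1),round(r[2],1),np.median(P[m][:,2]).round(4))
rect(P,(abs(x-.516)<.03)&(abs(y-.299)<.034)&(abs(z-.148)<.004),"r")
rect(P,(abs(x-.53)<.03)&(abs(y-.225)<.034)&(abs(z-.148)<.004),"s")
w=np.load("w1.npz");Q=w["P"];g=w["im"].astype(int).sum(2)
# deck-level homography crop of the slot
crop=w["im"][165:240,285:360];save("slotc",cv2.resize(crop,None,fx=7,fy=7,interpolation=cv2.INTER_CUBIC))
E
```

```text
[0.51714182 0.27601509 0.26012445] yaw y 10.516028858178249 [ 0.0015  0.     -1.    ] [-0.19  0.42 -0.51  1.89  0.26  0.9  -0.64]
r 820 [0.5164 0.3011] [516.7 300.8] [11.7 29.9] 10.3 0.147
s 464 [0.5304 0.228 ] [530.7 227.4] [11.4 30.2] 10.4 0.1471
```

View pics/w2.png

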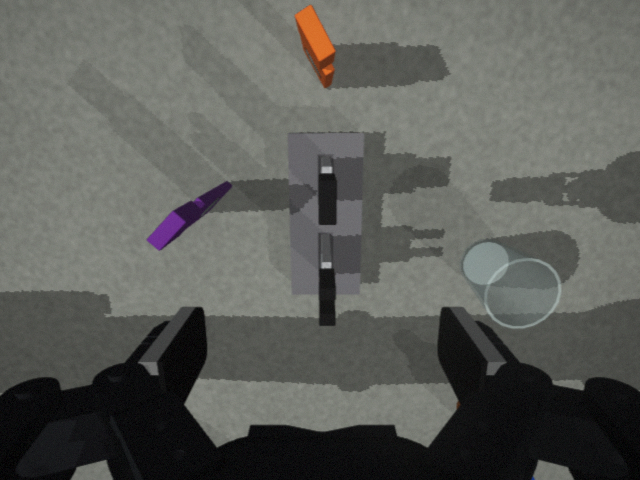

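View pics/slotc.png

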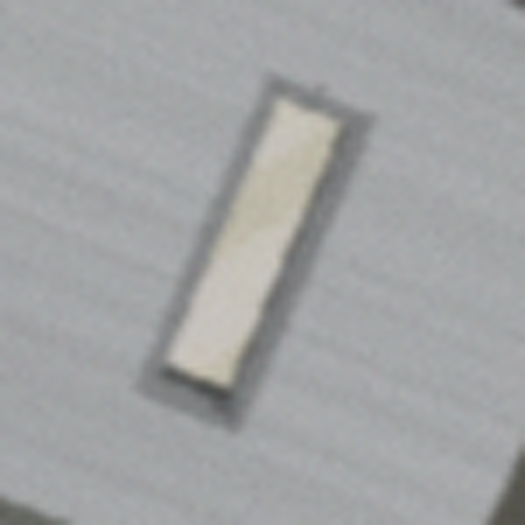

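The far slide's shadow is solid and the near one's shows two ears. So the round-window slide is the far one, at pixel (327, 200).

Call:
carry_out(
  moves="0 0 0 -0.002 0.098 -0.1 1;0 0 0 -0.002 0.098 -0.2 1;0 0 0 -0.002 0.098 -0.35 1;0 0 0 -0.002 0.098 -0.5 1;0 0 0 -0.002 0.098 -0.592 0.7;0 0 0 -0.002 0.098 -0.592 0.4;0 0 0 -0.002 0.098 -0.592 0.25;0 0 0 -0.002 0.098 -0.592 0.2;0 0 0 -0.002 0.098 -0.592 0.2;0 0 0 -0.002 0.098 -0.592 0.2",
)

```text
clock: 5.62
tool_pos: [0.5163, 0.3015, 0.1119]
ee_rot: [0.639, 0.769, 0.0, 0.0]
ft_force: [0.4, 0.3, -0.2]
finger_gap: 0.201
grip_force: 0.0
```

```bash
python3 - <<'E'
from h import *
im,d=cams.snapshot("wrist");P=pts("wrist",d);save("w3",im)
print(manip.get_state()["tool_pos"],manip.get_state()["finger_gap"])
w=np.load("w1.npz");Q=w["P"]
u,v=321.1,200.8
# plane homography from deck depth pts (least squares around slot)
vv,uu=np.mgrid[160:245,280:365];q=Q[160:245,280:365];m=abs(q[...,2]-.14)<.003
pts_i=np.c_[uu[m],vv[m]].astype(np.float32);H,_=cv2.findHomography(pts_i,q[m][:,:2].astype(np.float32)*1000,cv2.RANSAC,2)
print(cv2.perspectiveTransform(np.array([[[u,v]]]),H))
k=np.array([[272,78],[374,118],[240,430],[138,388]])/7-.43+[285,165]
print(cv2.minAreaRect(cv2.perspectiveTransform(k[None],H)[0].astype(np.float32)))
E
```

```text
[0.5162217  0.30149631 0.1117323 ] 0.19464081201801628
[[[ 510.52269168 -223.10328352]]]
((510.2523193359375, -222.99957275390625), (15.31004810333252, 46.87355422973633), 89.91202545166016)
```

View pics/w3.png

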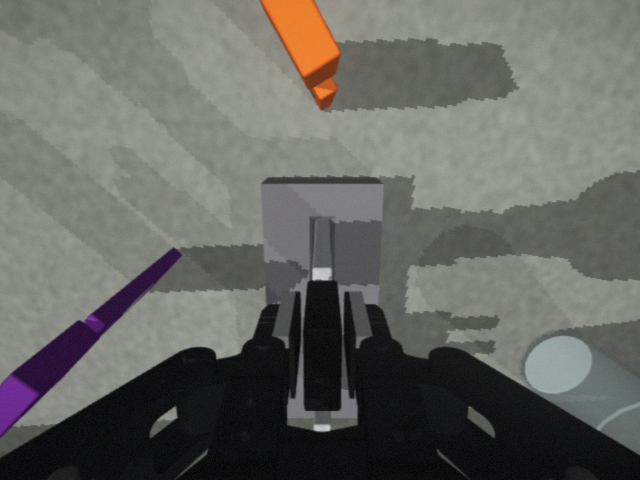

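The tab at (322, 345) is centred between the pads. I'll close in small steps to keep the force low.

Call:
carry_out(
  moves="0 0 0 0 0 0 0.17;0 0 0 0 0 0 0.15;0 0 0 0 0 0 0.14;0 0 0 0 0 0 0.14",
)

```text
clock: 6.18
tool_pos: [0.5161, 0.3014, 0.1113]
ee_rot: [0.639, 0.769, 0.0, 0.0]
ft_force: [1.4, 0.7, -0.7]
finger_gap: 0.14
grip_force: 1.7
```

Call:
carry_out(
  moves="0 0 0 0 0 0 0.13;0 0 0 0 0 0 0.13",
)

```text
clock: 6.42
tool_pos: [0.5161, 0.3015, 0.1113]
ee_rot: [0.639, 0.769, 0.0, 0.0]
ft_force: [0.6, -0.8, 0.1]
finger_gap: 0.134
grip_force: 27.4
```

27 N is a good grip, so I lift.

Call:
carry_out(
  moves="0 0 0 0 0 0.04 0.13;0 0 0 0 0 0.12 0.13;0 0 0 0 0 0.22 0.13;0 0 0 0 0 0.35 0.13;0 0 0 0 0 0.5 0.13;0 0 0 0 0 0.65 0.13;0 0 0 0 0 0.76 0.13;0 0 0 0 0 0.76 0.13;0 0 0 0 0 0.76 0.13",
)

```text
clock: 7.55
tool_pos: [0.5152, 0.3007, 0.3007]
ee_rot: [0.639, 0.769, -0.001, -0.0]
ft_force: [-0.0, -0.7, -1.3]
finger_gap: 0.132
grip_force: 27.5
```

Call:
carry_out(
  moves="0 0 -0.04 0 -0.06 0 0.13;0 0 -0.1 0 -0.18 0 0.13;0 0 -0.17 0 -0.32 0 0.13;0 0 -0.24 0 -0.46 0 0.13;0 0 -0.31 0 -0.6 0 0.13;0 0 -0.38 0 -0.74 0 0.13;0 0 -0.45 0 -0.88 0 0.13;0 0 -0.51 0 -0.96 0 0.13;0 0 -0.56 0 -1 0 0.13;0 0 -0.56 0 -1 0 0.13",
)

```text
clock: 8.8
tool_pos: [0.515, 0.0481, 0.3008]
ee_rot: [0.907, 0.422, -0.001, 0.0]
ft_force: [0.3, 0.1, -0.6]
finger_gap: 0.138
grip_force: 27.5
```

Call:
carry_out(
  moves="0 0 -0.04 0 -0.06 0 0.13;0 0 -0.1 0 -0.18 0 0.13;0 0 -0.17 0 -0.32 0 0.13;0 0 -0.24 0 -0.46 0 0.13;0 0 -0.31 0 -0.6 0 0.13;0 0 -0.38 0 -0.74 0 0.13;0 0 -0.45 0 -0.88 0 0.13;0 0 -0.51 0 -0.96 0 0.13;0 0 -0.56 0 -1 0 0.13;0 0 -0.56 0 -1 0 0.13;0 0 -0.56 0 -1 0 0.13",
)

```text
clock: 10.18
tool_pos: [0.5161, -0.1984, 0.3012]
ee_rot: [1.0, -0.001, -0.0, -0.0]
ft_force: [-0.2, 0.1, -1.6]
finger_gap: 0.14
grip_force: 27.5
```

```bash
python3 - <<'E'
from h import *
from scipy.spatial.transform import Rotation as Ro
s=manip.get_state();M=Ro.from_quat(s["ee_rot"]).as_matrix();print(s["tool_pos"],"yaw y",np.degrees(np.arctan2(M[1,1],M[0,1])),M[:,2].round(4),s["finger_gap"],s["grip_force"],s["joints"].round(2))
im,d=cams.snapshot("wrist");P=pts("wrist",d);np.savez("w4.npz",im=im,d=d,P=P);save("w4",im)
print(cams.calibration("wrist"))
E
```

```text
[ 0.51611985 -0.19837769  0.30119231] yaw y -90.16549261519143 [-2.e-04  5.e-04 -1.e+00] 0.13963814294630955 27.492046058177948 [ 0.29  0.3  -0.01  1.93  0.    0.92 -1.29]
{'fx': 393.2400927133152, 'fy': 393.2400927133152, 'cx': 321.89301029180234, 'cy': 241.626292435708, 'xyz': array([ 0.58784482, -0.19672963,  0.44292632]), 'rotation': array([-0.69931365,  0.70062942,  0.09957831, -0.10081167])}
```

View pics/w4.png

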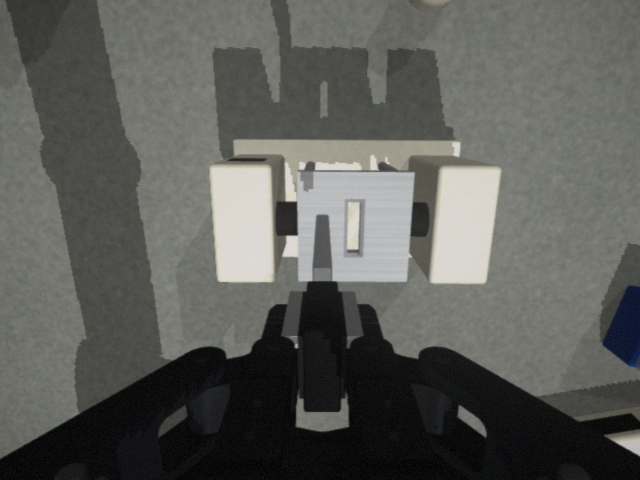

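The slide's lower +x edge is at about (322, 215) and the slot is centred at about (354, 228). I'll work out both from a crop of this frame.

```bash
python3 - <<'E'
from h import *
w=np.load("w4.npz");save("w4c",cv2.resize(w["im"][165:290,292:422],None,fx=4.6,fy=4.6,interpolation=cv2.INTER_CUBIC))
P=w["P"];x,y,z=[P[...,i] for i in range(3)]
m=(abs(z-.14)<.004)&(abs(x-.51)<.06)&(abs(y+.223)<.055)
r=cv2.minAreaRect((P[m][:,:2]*1000).astype(np.float32));print("deck",r)
m=(z>.19)&(z<.26)&(abs(x-.536)<.02)&(abs(y+.198)<.02)
print("slide edge pts",m.sum(),np.nanmin(z[m]),P[m].mean(0),P[m&(z<.22)].mean(0),P[m&(z>.22)].mean(0))
E
```

```text
deck ((509.7513732910156, -222.36830139160156), (90.33427429199219, 90.8071517944336), 89.4624252319336)
slide edge pts 388 0.19986714210647144 [ 0.53440491 -0.19689257  0.23389174] [ 0.53441213 -0.19693592  0.21024791] [ 0.5344024  -0.19687752  0.2421014 ]
```

View pics/w4c.png

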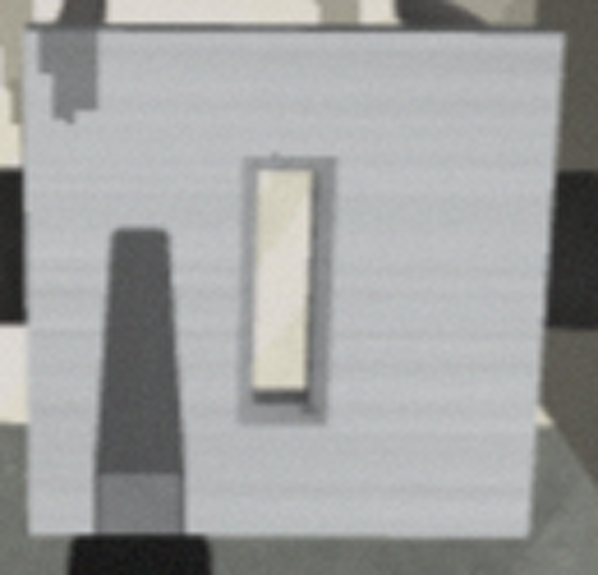

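```bash
python3 - <<'E'
from h import *
c,R,t=cal("wrist")
def pr(u,v,z):
    d=R@[(u/4.6-.4+292-c["cx"])/c["fx"],(v/4.6-.4+165-c["cy"])/c["fy"],1];return (t+d*(z-t[2])/d[2])[:2].round(4)
k=np.array([pr(*p,.14) for p in((244,157),(337,157),(326,424),(236,424))]);print(k,k.mean(0))
k=np.array([pr(*p,.14) for p in((26,30),(565,34),(528,536),(28,535))]);print("deck",k,k.mean(0))
print("slide bottom",pr(113,229,.1977),pr(167,229,.1977),"plate top",pr(95,535,.2977),pr(184,535,.2977))
E
```

```text
[[ 0.534  -0.2149]
 [ 0.534  -0.2307]
 [ 0.4864 -0.2301]
 [ 0.4865 -0.2142]] [ 0.510225 -0.222475]
deck [[ 0.5554 -0.1785]
 [ 0.5545 -0.2679]
 [ 0.4651 -0.267 ]
 [ 0.4655 -0.1771]] [ 0.510125 -0.222625]
slide bottom [ 0.5343 -0.1935] [ 0.5342 -0.201 ] plate top [ 0.5292 -0.1931] [ 0.5292 -0.2008]
```

Call:
carry_out(
  moves="0 0 -0.002 -0.008 -0.04 0 0.13;0 0 -0.005 -0.017 -0.09 -0.03 0.13;0 0 -0.005 -0.017 -0.101 -0.08 0.13;0 0 -0.005 -0.017 -0.101 -0.13 0.13;0 0 -0.005 -0.017 -0.101 -0.17 0.13;0 0 -0.005 -0.017 -0.101 -0.17 0.13;0 0 -0.005 -0.017 -0.101 -0.17 0.13;0 0 -0.005 -0.017 -0.101 -0.17 0.13",
)

```text
clock: 11.22
tool_pos: [0.5122, -0.2239, 0.2593]
ee_rot: [1.0, -0.005, 0.001, 0.0]
ft_force: [-0.1, 1.1, -2.1]
finger_gap: 0.139
grip_force: 27.5
```

```bash
python3 - <<'E'
from h import *
s=manip.get_state();print(s["tool_pos"],s["ee_rot"].round(4))
im,d=cams.snapshot("wrist");P=pts("wrist",d);np.savez("w5.npz",im=im,d=d,P=P)
x,y,z=[P[...,i] for i in range(3)]
m=(abs(z-.14)<.004)&(abs(x-.51)<.06)&(abs(y+.223)<.055)
r=cv2.minAreaRect((P[m][:,:2]*1000).astype(np.float32));print("deck",r)
m=(z>.155)&(z<.22)&(abs(x-.53)<.02)&(abs(y+.2225)<.02)
print("slide edge",m.sum(),np.nanmin(z[m]),P[m].mean(0))
save("w5c",cv2.resize(im[165:295,255:400],None,fx=4.5,fy=4.5,interpolation=cv2.INTER_CUBIC))
E
```

```text
[ 0.51223849 -0.22387198  0.25933334] [ 1.0e+00 -5.4e-03  6.0e-04  2.0e-04]
deck ((509.7547912597656, -222.5589141845703), (90.35077667236328, 90.69348907470703), 89.39768981933594)
slide edge 404 0.15749633429218343 [ 0.53047939 -0.22292358  0.19273356]
```

View pics/w5c.png

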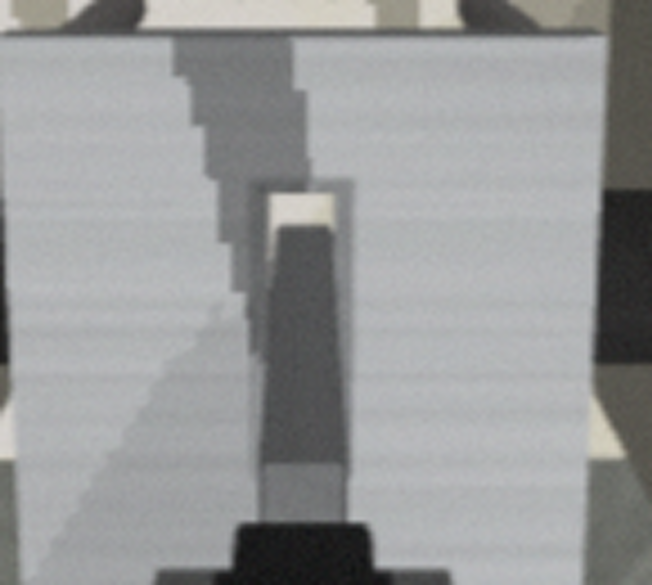

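The slide's bottom (crop column 305) is over the slot (304), within about 0.5 mm. I enter slowly.

Call:
carry_out(
  moves="0 0 0 -0.002 0.001 -0.015 0.13;0 0 0 -0.002 0.001 -0.03 0.13;0 0 0 -0.002 0.001 -0.045 0.13;0 0 0 -0.002 0.001 -0.06 0.13;0 0 0 -0.002 0.001 -0.075 0.13;0 0 0 -0.002 0.001 -0.09 0.13;0 0 0 -0.002 0.001 -0.1 0.13",
)

```text
clock: 12.15
tool_pos: [0.5112, -0.2236, 0.2335]
ee_rot: [1.0, -0.006, -0.0, -0.0]
ft_force: [0.6, 0.3, -1.6]
finger_gap: 0.137
grip_force: 27.5
```

Call:
carry_out(
  moves="0 0 0 0 0 -0.03 0.13;0 0 0 0 0 -0.06 0.13;0 0 0 0 0 -0.09 0.13;0 0 0 0 0 -0.12 0.13;0 0 0 0 0 -0.15 0.13;0 0 0 0 0 -0.18 0.13",
)

```text
clock: 12.9
tool_pos: [0.5113, -0.2236, 0.1883]
ee_rot: [1.0, -0.006, -0.0, -0.0]
ft_force: [1.4, -0.2, -0.4]
finger_gap: 0.136
grip_force: 27.5
```

Call:
carry_out(
  moves="0 0 0 0 0 -0.025 0.13;0 0 0 0 0 -0.05 0.13;0 0 0 0 0 -0.07 0.13;0 0 0 0 0 -0.078 0.13;0 0 0 0 0 -0.078 0.13;0 0 0 0 0 -0.078 0.13;0 0 0 0 0 -0.078 0.13",
)

```text
clock: 13.78
tool_pos: [0.5114, -0.2237, 0.1695]
ee_rot: [1.0, -0.006, 0.0, 0.0]
ft_force: [-0.0, 0.5, -1.8]
finger_gap: 0.14
grip_force: 27.5
```

```bash
python3 - <<'E'
from h import *
s=manip.get_state();print(s["tool_pos"],s["ee_rot"].round(4),s["ft_force"],s["grip_force"])
im,d=cams.snapshot("wrist");P=pts("wrist",d)
x,y,z=[P[...,i] for i in range(3)]
m=(abs(z-.14)<.004)&(abs(x-.51)<.06)&(abs(y+.223)<.055);print("deck z",np.median(z[m]))
im,d=cams.snapshot("side");Q=pts("side",d);m=(abs(Q[...,0]-.511)<.012)&(abs(Q[...,1]+.223)<.02)&(Q[...,2]>.143)
print("side pts",m.sum(),Q[m].mean(0) if m.any() else 0)
save("s5",cv2.resize(im[240:400,220:380],None,fx=3.7,fy=3.7,interpolation=cv2.INTER_CUBIC))
E
```

```text
[ 0.51143562 -0.22366209  0.16950251] [ 1.0e+00 -5.6e-03  2.0e-04  1.0e-04] [-0.00858127  0.51406336 -1.77290128] 27.53856360912323
deck z 0.13905303408191155
side pts 704 [ 0.50902383 -0.23131992  0.38899328]
```

View pics/s5.png

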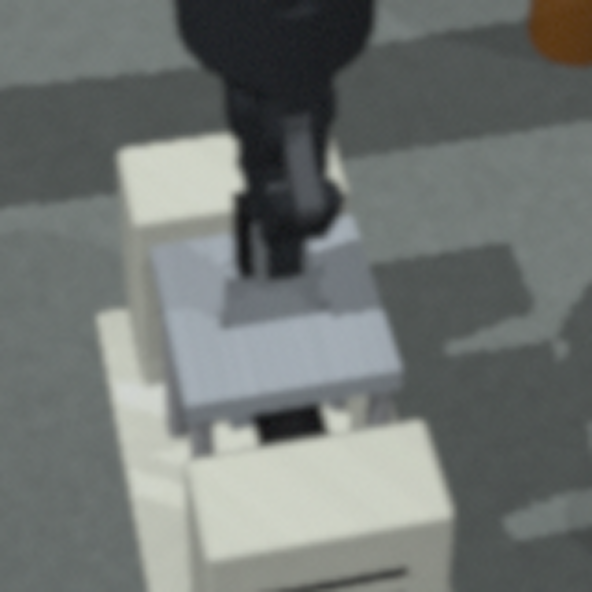

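The slide hangs through the deck with no contact load. By kinematics the window is about 1 mm above the beam height, inside the ±6 mm tolerance.

```bash
python3 -c "
from plant import job;print(job.sign_off())"
```

```text
the job is handed in; nothing more can be done
None
```

I handed the job in with the round-window slide hanging upright in the slot, gripped at 27.5 N with no sign of contact with the photometer; I estimate its window is about 1 mm above the beam height and within 1 mm sideways, and no verdict came back.

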